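# Tilt a plug gauge into a tight bush and seat it

### The arm

A 6-joint arm with a two-finger parallel gripper is mounted at the origin on the work surface; the furniture and walls round the work are solid. World frame = base frame: x ahead of the robot, y to its left, z up, the work surface at z = 0. Lengths are in mm, angles in degrees, forces in N, time in s.
With the tool pointing down it reaches from about 300 to 850 mm from the base axis. Payload 4.2 kg.
Tool frame: the origin (TCP) lies on the centre line of the jaws, within the pads' length; the fingertips stand 14 mm ahead of it and the grasp point (between the pads) lies 5 mm behind it; z points along the fingers, y is the line along which they close (so a half turn about z gives the same grasp; the last joint's range is limited). The gripper opens to 91 mm and grips with 3 to 60 N. Pads are 32 mm wide; open, the fingers measure 118 mm over their backs; the gripper's body (76 mm by 178 mm) begins 60 mm behind the grasp point.
Start: joints at [-78.151, 18.312, 89.639, -0, 72.044, -1.146], TCP at [129.297, -560.289, 227.976] pointing down, gripper open.
Joint ranges: [-177.97, 177.97], [-48.28, 115.42], [12.27, 149.76], [-77.06, 257.06], [2.81, 150.46], [-146.56, 146.56]. Speed limits (degrees/s): [147.25, 147.25, 180, 180, 180, 180].

### API

Orientations are given as [roll, pitch, yaw] about the fixed x, y, z axes, in that order (R = Rz(yaw) Ry(pitch) Rx(roll)).
In Python, from workcell import env gives the robot as it stands.
- The arm moves only by the tool arm_command, never from a script. Its argument "motion" is a list of rows, each an object with "offset": the shift along the tool's x, y, z in m, a list of three; "spin": the turn about the tool's z in rad. In form: [{"offset": [tx, ty, tz], "spin": spin}, ...]. A call has 1 to 5 rows; each row shifts and turns the commanded pose from where the row before left it, along the tool's axes as they then stand; what a row does not reach is not made up. A row lasts 1/8 s, in which the tool goes at most 62.5 mm and 10.7 degrees, less where a joint would pass 70% of its speed; a pose out of reach is approached as far as the arm can. A call with a gripper value outside its range is refused whole. "jaw" is the finger opening in m, from 0 to 0.0912, set as the call begins (left out, the last holds). The fingers move at their own pace and stop on an object; "newtons" is the grip in N (left out, the last holds). Time passes only in rows, so rows that do not move let the fingers close. It gives the time, the measured TCP pose, the force, the opening and the grip force at its end, in the units of the state.
- env.state(): the state, without advancing time (a new reading comes with each control period).
- env.grab_frame(name): name is "scene" or "top" or "wrist"; returns (picture, depth): 384x512x3 uint8, blue, green, red; 384x512 float32, mm along the optical axis (not along the pixel's ray), 0 where there is no reading.
- env.camera_model(name): a dict with "fx", "fy", "cx", "cy" (pixels), "eye" and "rotation" of the camera in the world; the wrist camera has in their place "hand_eye" (4x4, takes a point from camera to tool coordinates, whose origin is the TCP and whose axes are the flange's). Camera axes: x right, y down, z forward; pixel columns grow to the right and rows downward; lengths in mm; the calibration is good to about 2 mm. A picture is of the moment at which its call begins: read the wrist's pose just before it. camera_model takes no time and is no camera call.
- env.job_done(): hands the job in; it is judged then, once.
Trained networks look in the newest picture that a camera, given by its name, has taken for a name from the list of things; names that differ only in an ending like _2 or _b are one class to them, and where a whole thing is asked for, a point or a joint stands for the part that bears it (a point fixed in the world has none). Each returns a list of dicts, best first, with "score" (0 to 1); they miss things now and then, are a little off and sometimes report something else, mostly with a low value. They report only what shows in the picture. A call takes as long as a camera call. They do not tell look-alikes from the thing itself.
- env.boxes_of(camera, target): "bbox" ([left, top, right, bottom] in pixels, round what is visible of it).
- env.pinpoint(camera, target): "location" ([column, row] in pixels: a listed point, or the origin of a listed thing).
The state is a dict: "time_s": time; "qpos": joint angles; "qvel": joint speeds; "effort": joint torques, N m; "ee_pos": TCP position; "ee_rot": TCP orientation; "force": force on the tool from outside, world axes, zero at the start; "torque": the same for the moment, N m; "gripper_width": finger opening in mm; "gripper_force": force on a finger pad.
Only numpy, scipy, OpenCV 4.12 (cv2) and the standard library are available. Lean on these libraries where they do the work, as an engineer would, in place of code of your own. Each camera call takes 0.05 s, during which the arm holds its last target. There are 200 camera calls.

### The job

Lift the plug gauge with the green collar out of its stand and put it into the bore of the steel bush on the fixture: lean it clearly (about 20 degrees) so that the lower edge of the pin goes into the bore first, then straighten the gauge and slide it down, still held, until its collar sits flat on the bush. The fit is tight and the bush is only roughly centred on the fixture, so find the bore by feel and work gently: never push or drop the gauge hard against the fixture (stay under 25 N), then let go; leave the red gauge, the sample jar and the glass dish where they are.

Things in the scene. Friction and masses are not known exactly. Their poses are not given: they have to be found in the camera images.
- green_gauge: the plug gauge to use, about 0.3 kg. Origin: centre of the flat lower end of its pin; z up along its axis. Steel pin 32 mm diameter, square-edged, z 0 to 32 mm; green collar 44 mm diameter, z 32 to 38 mm; handle above. Stands upright, loose, in one of the stand's two holes (which one varies), collar resting on the stand's top.
- handle (a point): middle of the green gauge's aluminium handle, 60 mm above the pin's end on its axis. The handle is a rectangular bar, z 38 to 82 mm of the gauge, 22 mm across the flats that face the gauge's x and -x, 26 mm along its y, green dot on top. Grip it across the 22 mm flats, fingers closing along x.
- red_gauge: a second gauge of the same shape with red collar and red dot, standing in the other hole of the stand, 84 mm from the green one along the stand's y; leave it alone. Origin and axes as for the green gauge.
- stand: fixed grey plastic block, 70 mm (x) by 150 mm (y) by 40 mm tall, origin under its centre on the desk; two blind holes of 36 mm diameter, 36 mm deep, at y = +42 and -42 mm.
- fixture: fixed fixture; origin at the centre of the underside of its dark base plate (124 mm in x, 108 mm in y, 8 mm thick) on the desk. On it a firmly clamped cross-slide (plate 80 x 84 mm, top at z 14 mm) carries an upright round steel bush, 72 mm outside diameter, z 14 to 54 mm, with two small black clamp screws low on its sides (out to 47 mm from the bush axis, z 20 to 32 mm).
- face (a point): point on the fixture's own z axis at the height of the bush's flat top face (z 54 mm). The bore is vertical, 33.6 mm diameter (0.8 mm play round the pin), 40 mm deep, no lead-in chamfer. Its axis is NOT exactly here: it lies anywhere up to 8 mm off along the fixture's x and also up to 8 mm off along its y; the bush does not move. The offset is not measured: find it by feel or by camera.
- jar: sample jar with a black cap, 44 mm diameter, 57 mm tall, standing on the desk, origin under its centre; a loose bystander.
- dish: round glass dish with small coated chips in it, 60 mm diameter, 13 mm tall, on the desk, origin under its centre; a loose bystander.
Not all that is in view belongs to the job. What is shaped like the green_gauge but purple is not meant.

How it is judged (in metres and radians):
On the way, in this order (a step that is already met when the one before it is completed fails the run):
1. the gauge leans more than 0.08 rad with its pin's lower edge in the bore: the centre of the pin's end at most 0.5 mm above the bush face and within 14 mm of site face (angle between green_gauge's own z axis and vertical above 0.08 rad and z of green_gauge in the frame of fixture between 0.04 and 0.0545 m and horizontal distance between green_gauge and fixture below 0.014 m), for 0.1 s.
2. the gauge is upright and fully home in the bush (collar within 1.5 mm of its face) while the fingers still hold it (z of green_gauge in the frame of fixture below 0.0235 m and horizontal distance between green_gauge and fixture below 0.014 m and angle between green_gauge's own z axis and vertical below 0.06 rad and contact force between the fingers and green_gauge above 0.5 N), for 0.1 s.
At the end, for the whole second after the job is handed in: the green gauge stands in the bush at rest, upright within 0.05 rad, its collar within 1.5 mm of the bush's face (pin end below z 23.5 mm of the fixture), within 14 mm of the fixture's axis, released (z of green_gauge in the frame of fixture below 0.0235 m and horizontal distance between green_gauge and fixture below 0.014 m and angle between green_gauge's own z axis and vertical below 0.05 rad and linear speed of green_gauge below 0.01 m/s); the robot touches nothing.
It fails at once if the gauge is pressed or knocked against the fixture with more than 25 N (contact force between green_gauge and fixture above 25 N).
It fails at once if the fingers or arm push on the fixture with more than 10 N (contact force between the arm and fixture above 10 N).
It fails at once if the red gauge is shifted more than 15 mm (distance of red_gauge from where it was at the start of the episode above 0.015 m).
It fails at once if the jar is shifted more than 20 mm (distance of jar from where it was at the start of the episode above 0.02 m).
It fails at once if the dish is shifted more than 20 mm (distance of dish from where it was at the start of the episode above 0.02 m).
It also fails if it takes over 67 s, if anything falls off the work surface, if the arm or the gripper's body presses on something with over 40 N, if the wrist force passes 120 N, or if a joint passes its speed limit or range.

## Working session

There is one attempt and no reset: what is moved stays moved. The work goes in short steps, Python scripts to look and compute and a tool call to move; the robot and the scene stay as the last step left them, time stands still between calls to the robot, and variables do not carry over. Pictures are saved under pics/ and viewed, at most 10 in all, crops included, and the job is handed in when it is done.

Besides the shell and the picture viewer there is one more tool, called after "Call:" as name(argument=value, ...), one argument or row to a line, values as JSON. arm_command: Moves the arm, as the interface text tells. Its arguments: {"type":"object","properties":{"motion":{"type":"array"},"jaw":{"type":"number"},"newtons":{"type":"number"}},"required":["motion"]}

```bash
mkdir -p pics; ls; cat > h.py <<'E'
import numpy as np,cv2
from workcell import env
from scipy.spatial.transform import Rotation as R
def cam(n):
    m=env.camera_model(n)
    if 'hand_eye' in m:
        s=env.state();T=np.eye(4);T[:3,:3]=R.from_euler('xyz',s['ee_rot'],degrees=True).as_matrix();T[:3,3]=s['ee_pos']
        T=T@np.array(m['hand_eye'])
    else:
        T=np.eye(4);T[:3,:3]=np.array(m['rotation']);T[:3,3]=m['eye']
    return m,T
def ray_z(mT,px,z):
    m,T=mT;d=T[:3,:3]@np.array([(px[0]-m['cx'])/m['fx'],(px[1]-m['cy'])/m['fy'],1]);o=T[:3,3]
    return o+d*(z-o[2])/d[2]
def dep(mT,px,D):
    m,T=mT;d=D[int(px[1]),int(px[0])]
    return T[:3,:3]@(np.array([(px[0]-m['cx'])/m['fx'],(px[1]-m['cy'])/m['fy'],1])*d)+T[:3,3]
E
python3 - <<'E'
from h import *
s=env.state();print(s)
ims=[]
for n in ['scene','top']:
    mT=cam(n);im,D=env.grab_frame(n);ims.append(im)
    print(n,mT[1].round(3).tolist(),mT[0]['fx'])
    for t in ['green_gauge','handle','red_gauge','stand','fixture','face','jar','dish']:
        for r in env.pinpoint(n,t)[:3]:
            p=r['location'];print(t,round(r['score'],2),np.round(p,1),dep(mT,p,D).round(1))
cv2.imwrite('pics/a.png',cv2.resize(np.hstack(ims),(800,300)))
cv2.imwrite('pics/top.png',ims[1])
E
```

```text
pics
{'time_s': 0.0, 'qpos': array([-7.81538667e+01,  1.83506301e+01,  8.97053305e+01, -7.79309343e-04,
        7.20435630e+01, -1.14721537e+00]), 'qvel': array([ 0.00150532,  0.04593903, -0.0511473 , -0.0311142 ,  0.06421373,
       -0.06418239]), 'effort': array([ 9.79617471e-04, -4.12456262e+01, -2.31968611e+01,  7.29539269e-02,
        4.57691553e-02, -1.24837643e-04]), 'ee_pos': array([ 129.16874881, -559.81881496,  227.13768045]), 'ee_rot': array([-1.79900482e+02, -1.25181084e-03,  1.29935885e+01]), 'force': array([ 0.81587845, -0.23690625,  0.07335285]), 'torque': array([-0.00380216,  0.05261158, -0.00244382]), 'gripper_force': 0.0, 'gripper_width': 91.40276288216971}
scene [[-124.05, 0.846, -117.853, -328.506], [-124.05, 0.846, -117.853, 427.731], [-124.05, 0.846, -117.853, 687.935], [0.0, 0.0, 0.0, 1.0]] 486.2592984125736
green_gauge 0.74 [263.9 242.8] [-124649.9 -123893.6 -123633.4]
green_gauge 0.64 [231.6 252. ] [-112462.  -111705.8 -111445.6]
green_gauge 0.58 [231. 218.] [-110367.6 -109611.4 -109351.2]
handle 0.85 [226.4 196.8] [-117354.4 -116598.1 -116337.9]
handle 0.7 [
[... 683 characters left out ...]
, 1.0]] 421.78637889733085
green_gauge 0.85 [229.1 190.6] [-69309.  -69625.4 -68677.1]
green_gauge 0.81 [245.  235.1] [-74245.4 -74561.8 -73613.5]
handle 0.84 [206.7 230.4] [-60771.2 -61087.6 -60139.3]
handle 0.62 [244.8 236.1] [-74378.3 -74694.7 -73746.4]
handle 0.55 [229.  189.8] [-69248.  -69564.4 -68616.1]
red_gauge 0.76 [195.3 184.4] [-60091.8 -60408.3 -59460. ]
fixture 0.72 [329.3 187.4] [-109129.8 -109446.2 -108497.9]
fixture 0.48 [338.9 184.5] [-118478.1 -118794.6 -117846.3]
face 0.67 [230.3 187.6] [-69736.2 -70052.6 -69104.3]
face 0.6 [333.7 182.5] [-116143.3 -116459.7 -115511.4]
jar 0.85 [284.4 223.2] [-91580.1 -91896.6 -90948.2]
dish 0.66 [154.9 149. ] [-47857.6 -48174.  -47225.7]
```

View pics/a.png

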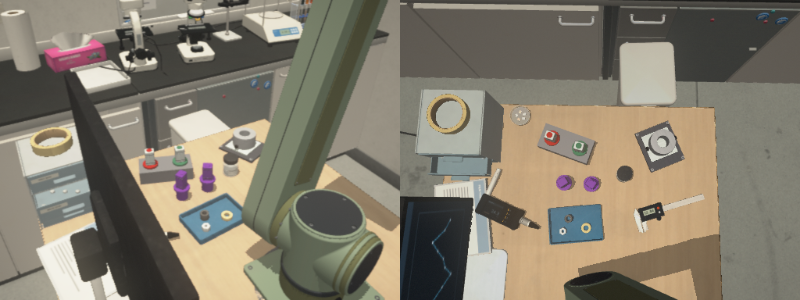

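The scene and top views show the stand with red gauge (top ≈(195,180)) and green gauge (≈(229,190)). Two purple lookalikes sit in front at (210,233) and (245,235). The fixture is at ≈(337,183), the jar at (286,222) and the dish at (155,148). The camera rotation is given as Euler angles, so I'll fix my helper.

```bash
python3 - <<'E'
from h import *
print(env.camera_model('top'));print(env.camera_model('wrist'))
E
sed -i "s/T\[:3,:3\]=np.array(m\['rotation'\])/r=np.array(m['rotation']);T[:3,:3]=r if r.shape==(3,3) else R.from_euler('xyz',r,degrees=True).as_matrix()/" h.py
python3 - <<'E'
from h import *
mT=cam('top');im,D=env.grab_frame('top');print(mT[1].round(3).tolist())
for n,p in dict(green=(229,190),red=(195,184),bush=(334,182),jar=(285,222),dish=(155,149),p1=(210,233),p2=(245,235)).items(): print(n,dep(mT,p,D).round(0))
# points map
m,T=mT
v,u=np.mgrid[0:384,0:512];P=np.stack([(u-m['cx'])/m['fx'],(v-m['cy'])/m['fy'],np.ones_like(u)],-1)*D[...,None]
P=P@T[:3,:3].T+T[:3,3]
def rect(z0,z1,u0,u1,v0,v1):
    s=P[v0:v1,u0:u1].reshape(-1,3);s=s[(s[:,2]>z0)&(s[:,2]<z1)][:,:2].astype(np.float32)
    print(len(s),cv2.minAreaRect(s))
rect(33,47,160,265,145,230)   # stand
rect(47,60,290,390,140,230)   # bush top
rect(4,20,290,390,140,230)
rect(74,100,215,245,170,210)
rect(74,100,175,212,160,200)
cv2.imwrite('pics/b.png',cv2.resize(im[130:260,140:400],(780,390)))
E
```

```text
{'fx': 421.78637889733085, 'fy': 421.78637889733085, 'cx': 254.48845443392617, 'cy': 187.4557206601643, 'eye': array([330.58569465,  14.16091215, 962.47831479]), 'rotation': array([-1.70982892e+02,  7.03244615e-02, -8.90426057e+01])}
{'fx': 302.49955869708543, 'fy': 302.49955869708543, 'cx': 255.88377575817896, 'cy': 188.44074714422786, 'hand_eye': array([[-8.67057137e-05, -9.66928468e-01, -2.55047701e-01,
         7.19030761e+01],
       [ 9.99999987e-01, -1.17905161e-04,  1.07039365e-04,
         1.97386435e-01],
       [-1.33570849e-04, -2.55047689e-01,  9.66928466e-01,
        -1.57856655e+02],
       [ 0.00000000e+00,  0.00000000e+00,  0.00000000e+00,
         1.00000000e+00]])}
[[0.017, -0.988, 0.157, 330.586], [-1.0, -0.016, 0.004, 14.161], [-0.001, -0.157, -0.988, 962.478], [0.0, 0.0, 0.0, 1.0]]
green [463.  71.  87.]
red [482. 149.  45.]
bush [ 497. -163.   14.]
jar [400. -49.  55.]
dish [571. 253.   1.]
p1 [373. 108.  84.]
p2 [370.  36.  80.]
1804 ((446.4644775390625, 102.96324157714844), (193.4445343017578, 138.83673095703125), 71.08445739746094)
766 ((462.03668212890625, -115.97516632080078), (70.90203094482422, 179.07180786132812), 34.071617126464844)
1676 ((485.2852478027344, -181.08554077148438), (199.48248291015625, 215.2408447265625), 7.11626672744751)
140 ((470.7822265625, 72.60609436035156), (26.76601791381836, 21.667436599731445), 74.8857421875)
145 ((498.4600524902344, 151.9535369873047), (26.220834732055664, 21.689573287963867), 71.10965728759766)
```

View pics/b.png

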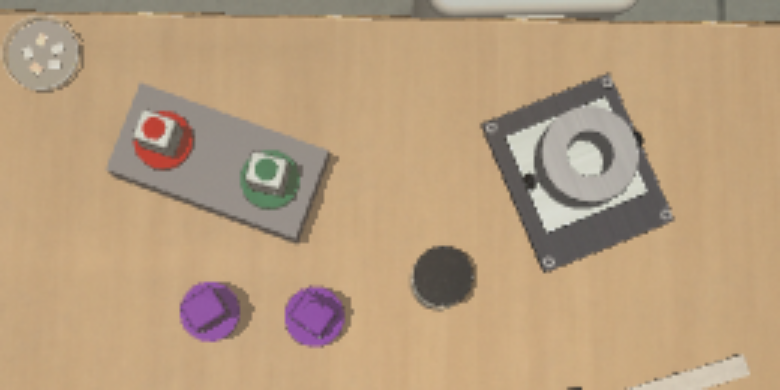

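```bash
cat >> h.py <<'E'
def togo(x,y,z,yaw):
    s=env.state();T=R.from_euler('xyz',s['ee_rot'],degrees=True)
    d=T.inv().apply(np.array([x,y,z])-s['ee_pos'])
    print('now',s['ee_pos'].round(1),s['ee_rot'].round(1),'offset mm',d.round(1),'rows',round(np.linalg.norm(d)/62.5,1),'spin',round(-np.deg2rad(yaw-s['ee_rot'][2]),3))
E
python3 - <<'E'
from h import *
mT=cam('top');p=ray_z(mT,(335.7,181.7),54);print(p)
togo(p[0],p[1],150,13);togo(p[0],p[1],150,73)
E
```

```text
[ 490.37651528 -159.52933609   54.        ]
now [ 129.3 -560.3  228. ] [180.   0.  13.] offset mm [ 442.  -309.3   77.9] rows 8.7 spin -0.0
now [ 129.3 -560.3  228. ] [180.   0.  13.] offset mm [ 442.  -309.3   77.9] rows 8.7 spin -1.047
```

Call:
arm_command(
  motion=[
    {"offset":[0.049,-0.0343,0],"spin":0},
    {"offset":[0.049,-0.0343,0],"spin":0},
    {"offset":[0.049,-0.0343,0],"spin":0},
    {"offset":[0.049,-0.0343,0],"spin":0},
    {"offset":[0.049,-0.0343,0],"spin":0},
  ],
  jaw=0.09,
)

```text
time_s: 1.58
ee_pos: [330.6, -336.7, 228.2]
ee_rot: [179.9, -0.0, 13.0]
force: [0.6, -0.3, -0.2]
gripper_width: 90.0
gripper_force: 0.0
```

Call:
arm_command(
  motion=[
    {"offset":[0.049,-0.0343,0],"spin":0},
    {"offset":[0.049,-0.0343,0],"spin":0},
    {"offset":[0.049,-0.0343,0],"spin":0},
    {"offset":[0.049,-0.0343,0],"spin":0},
    {"offset":[0,0,0.013],"spin":-0.175},
  ],
)

```text
time_s: 2.2
ee_pos: [492.7, -157.5, 215.5]
ee_rot: [179.9, -0.2, 23.6]
force: [0.7, 0.2, -0.9]
gripper_width: 90.2
gripper_force: 0.0
```

Call:
arm_command(
  motion=[
    {"offset":[0,0,0.013],"spin":-0.175},
    {"offset":[0,0,0.013],"spin":-0.175},
    {"offset":[0,0,0.013],"spin":-0.175},
    {"offset":[0,0,0.013],"spin":-0.175},
    {"offset":[0,0,0.013],"spin":-0.175},
  ],
)

```text
time_s: 2.82
ee_pos: [489.7, -160.3, 149.6]
ee_rot: [180.0, 0.0, 73.5]
force: [-0.1, -0.4, 0.1]
gripper_width: 89.9
gripper_force: 0.0
```

Call:
arm_command(
  motion=[
    {"offset":[0,0,0],"spin":0},
    {"offset":[0,0,0],"spin":0},
  ],
)

```text
time_s: 3.08
ee_pos: [490.0, -160.5, 150.5]
ee_rot: [179.9, 0.0, 73.0]
force: [-0.2, -1.0, -0.1]
gripper_width: 89.9
gripper_force: 0.0
```

```bash
python3 - <<'E'
from h import *
mT=cam('wrist');print(env.state()['ee_pos'],env.state()['ee_rot'],env.state()['time_s']);im,D=env.grab_frame('wrist')
np.savez('bush.npz',im=im,D=D,T=mT[1]);cv2.imwrite('pics/w1.png',im)
E
```

```text
[ 489.97496163 -160.45474936  150.45490712] [1.79944488e+02 5.66285205e-03 7.30140768e+01] 3.075
```

View pics/w1.png

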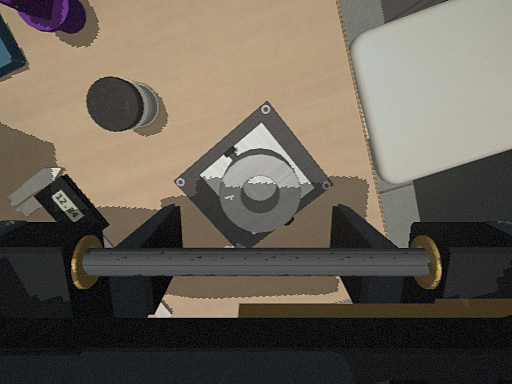

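The wrist view shows the bush ring centred at about (260,191), bore at about (262,188), jar at upper left (115,103). Next I'll fit its circles.

```bash
cat >> h.py <<'E'
from scipy.optimize import least_squares
def cloud(mT,D):
    m,T=mT;v,u=np.mgrid[0:384,0:512]
    return (np.stack([(u-m['cx'])/m['fx'],(v-m['cy'])/m['fy'],np.ones_like(u)],-1)*D[...,None])@T[:3,:3].T+T[:3,3]
def circ(p):
    f=lambda q:np.hypot(p[:,0]-q[0],p[:,1]-q[1])-q[2]
    r=least_squares(f,[*p.mean(0),30],loss='soft_l1',f_scale=.5);return r.x,np.std(f(r.x))
E
python3 - <<'E'
from h import *
d=np.load('bush.npz');mT=(env.camera_model('wrist'),d['T']);P=cloud(mT,d['D'])
v,u=np.mgrid[0:384,0:512];crop=(u>200)&(u<320)&(v>130)&(v<240)
z=P[...,2][crop];print(np.histogram(z,bins=np.arange(-5,90,3)))
M=(crop&(P[...,2]>48)&(P[...,2]<60)).astype(np.uint8)
cs,h=cv2.findContours(M,cv2.RETR_CCOMP,cv2.CHAIN_APPROX_NONE)
for c in cs:
    if len(c)<40: continue
    p=np.array([ray_z(mT,q,np.median(P[...,2][M>0])) for q in c[:,0]])[:,:2]
    print(len(c),circ(p))
print(np.median(P[...,2][M>0]))
# base plate
B=crop=(u>160)&(u<345)&(v>90)&(v<250);s=P[B&(P[...,2]>4)&(P[...,2]<11)][:,:2].astype(np.float32);print(cv2.minAreaRect(s))
s=P[B&(P[...,2]>11.5)&(P[...,2]<17)][:,:2].astype(np.float32);print(cv2.minAreaRect(s))
cv2.imwrite('pics/x.png',M*255)
E
```

```text
(array([   0, 1055, 1489,    9, 2912,  332, 2086,  251,   45,   58,   69,
        118,  129,   65,   74,   70,   67,   74,   74, 1931, 2024,    0,
          0,    0,    0,    0,    0,    0,    0,    0,    0]), array([-5, -2,  1,  4,  7, 10, 13, 16, 19, 22, 25, 28, 31, 34, 37, 40, 43,
       46, 49, 52, 55, 58, 61, 64, 67, 70, 73, 76, 79, 82, 85, 88]))
226 (array([ 493.12651504, -161.33735667,   35.25624155]), np.float64(0.31968011333958674))
105 (array([ 493.25873448, -160.72925984,   16.35508838]), np.float64(0.3125862533758365))
54.997258911891606
((486.8905944824219, -161.09417724609375), (124.1280746459961, 107.99810791015625), 22.723928451538086)
((487.6200866699219, -160.99343872070312), (118.44612121582031, 104.62080383300781), 23.110118865966797)
```

Bore at about (493.2, -161.0) and fixture centre at about (487, -161). Next, the green gauge.

```bash
python3 -c "
from h import *
togo(471.5,72.5,150,73)"
```

```text
now [ 490.  -160.5  150.6] [179.9   0.   73. ] offset mm [217.5 -85.7   0.5] rows 3.7 spin 0.001
```

Call:
arm_command(
  motion=[
    {"offset":[0.0544,-0.0214,0],"spin":0},
    {"offset":[0.0544,-0.0214,0],"spin":0},
    {"offset":[0.0544,-0.0214,0],"spin":0},
    {"offset":[0.0544,-0.0214,0],"spin":0},
    {"offset":[0,0,0],"spin":0},
  ],
)

```text
time_s: 3.75
ee_pos: [470.7, 76.0, 150.7]
ee_rot: [179.9, -0.1, 73.4]
force: [-1.1, -0.7, -0.1]
gripper_width: 89.9
gripper_force: 0.0
```

Call:
arm_command(
  motion=[
    {"offset":[0,0,0],"spin":0},
  ],
)

```text
time_s: 3.88
ee_pos: [471.0, 72.6, 150.4]
ee_rot: [179.9, 0.0, 73.2]
force: [-0.6, -1.2, 0.9]
gripper_width: 89.7
gripper_force: 0.0
```

```bash
python3 - <<'E'
from h import *
mT=cam('wrist');im,D=env.grab_frame('wrist');P=cloud(mT,D)
cv2.imwrite('pics/w2.png',im)
print(env.state()['ee_pos'],env.state()['ee_rot'])
M=((P[...,2]>84)&(P[...,2]<100)&(abs(P[...,0]-485)<45)&(abs(P[...,1]-105)<75)).astype(np.uint8)
M[215:]=0
n,l,st,ce=cv2.connectedComponentsWithStats(M)
for i in range(1,n):
    if st[i,4]<60: continue
    c=max(cv2.findContours((l==i).astype(np.uint8),0,cv2.CHAIN_APPROX_NONE)[0],key=len)
    zz=np.median(P[...,2][l==i]);p=np.array([ray_z(mT,q,zz) for q in c[:,0]])[:,:2].astype(np.float32)
    print(st[i],ce[i],zz,cv2.minAreaRect(p))
E
```

```text
[471.05890532  71.9978919  150.29830773] [1.79945129e+02 8.21666958e-03 7.30868612e+01]
[ 246   71   33   40 1246] [261.78651685  90.76805778] 91.06826307621678 ((499.40264892578125, 151.14088439941406), (25.503477096557617, 21.79218292236328), 72.68358612060547)
[242 188  29  27 735] [256.22993197 201.56326531] 91.10726670653065 ((472.6983337402344, 76.77961730957031), (20.412921905517578, 21.21552085876465), 73.14179229736328)
```

View pics/w2.png

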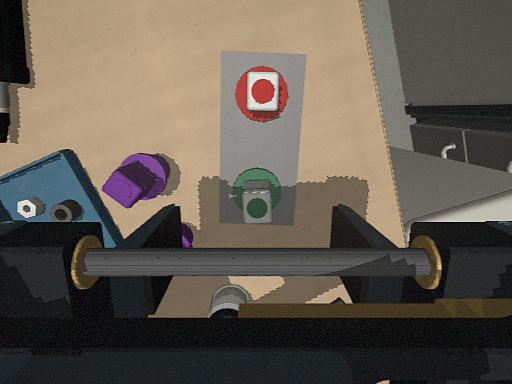

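The green handle's top is at about (257,208), aligned with the jaws, and the red gauge is ahead at (263,90). Descend and grip.

Call:
arm_command(
  motion=[
    {"offset":[0.002,0,0.03],"spin":0},
    {"offset":[0,0,0.03],"spin":0},
    {"offset":[0,0,0.021],"spin":0},
    {"offset":[0,0,0],"spin":0},
  ],
)

```text
time_s: 4.42
ee_pos: [470.5, 73.0, 67.8]
ee_rot: [-179.8, 0.1, 73.0]
force: [0.1, 0.2, 0.5]
gripper_width: 90.1
gripper_force: 0.0
```

Call:
arm_command(
  motion=[
    {"offset":[0,0,0],"spin":0},
    {"offset":[0,0,0],"spin":0},
    {"offset":[0,0,0],"spin":0},
    {"offset":[0,0,0],"spin":0},
    {"offset":[0,0,0],"spin":0},
  ],
  jaw=0.0,
  newtons=12,
)

```text
time_s: 5.05
ee_pos: [471.3, 74.7, 69.1]
ee_rot: [180.0, -0.0, 73.2]
force: [0.1, -0.5, -0.4]
gripper_width: 42.8
gripper_force: 0.0
```

Call:
arm_command(
  motion=[
    {"offset":[0,0,0],"spin":0},
    {"offset":[0,0,0],"spin":0},
    {"offset":[0,0,0],"spin":0},
  ],
)

```text
time_s: 5.42
ee_pos: [471.6, 74.6, 69.0]
ee_rot: [180.0, 0.0, 73.2]
force: [0.8, -1.0, -0.6]
gripper_width: 22.0
gripper_force: 12.0
```

Call:
arm_command(
  motion=[
    {"offset":[0,0,-0.012],"spin":0},
    {"offset":[0,0,-0.012],"spin":0},
    {"offset":[0,0,0],"spin":0},
    {"offset":[0,0,0],"spin":0},
  ],
)

```text
time_s: 5.92
ee_pos: [471.0, 74.6, 93.0]
ee_rot: [-180.0, 0.0, 73.2]
force: [0.4, -1.2, -3.6]
gripper_width: 21.7
gripper_force: 12.0
```

Call:
arm_command(
  motion=[
    {"offset":[0.004,0,0],"spin":0},
    {"offset":[0.004,0,0],"spin":0},
    {"offset":[0.004,0,0],"spin":0},
  ],
)

```text
time_s: 6.3
ee_pos: [475.0, 86.0, 93.0]
ee_rot: [180.0, 0.0, 73.2]
force: [1.2, -3.3, -1.1]
gripper_width: 22.0
gripper_force: 12.0
```

Call:
arm_command(
  motion=[
    {"offset":[0.004,0,0],"spin":0},
    {"offset":[0.004,0,0],"spin":0},
    {"offset":[0.003,0,0],"spin":0},
    {"offset":[0,0,0],"spin":0},
  ],
)

```text
time_s: 6.8
ee_pos: [478.3, 97.1, 92.9]
ee_rot: [180.0, -0.0, 73.2]
force: [1.7, -2.3, -2.0]
gripper_width: 22.2
gripper_force: 12.0
```

```bash
cat > look.py <<'E'
from h import *
import sys
mT=cam('wrist');im,D=env.grab_frame('wrist');P=cloud(mT,D);s=env.state()
Rt=R.from_euler('xyz',s['ee_rot'],degrees=True);Q=Rt.inv().apply((P-s['ee_pos']).reshape(-1,3)).reshape(P.shape)  # tool coords
M=(abs(Q[...,1])<8)&(Q[...,2]>-40)&(Q[...,2]<50)&(abs(Q[...,0])<45)
np.savez(sys.argv[1]+'.npz',im=im,D=D,Q=Q);cv2.imwrite('pics/%s.png'%sys.argv[1],im)
# profile along x at tool y~0
for r in range(0,384,3):
    m=M[r,240:272]
    if m.sum()>4: print(r,np.median(Q[r,240:272][m],0).round(1),np.median(im[r,240:272][m],0).astype(int))
print(s['ee_pos'],s['force'])
E
python3 look.py lean
```

```text
162 [36.5  4.4 46.4] [ 57  59 138]
213 [ 6.  -0.  28.6] [48 57 44]
216 [ 4.3 -0.  27.3] [61 77 52]
219 [ 2.7 -0.  26.3] [60 76 51]
222 [ 0.9 -0.  25.6] [59 76 50]
225 [-1.  -0.  25.1] [61 78 51]
228 [ 2.4 -0.  11.7] [76 78 77]
231 [  9.8  -0.3 -10.6] [55 56 56]
234 [ 10.8   0.  -16.7] [101 106 103]
237 [  9.6   0.  -17.7] [129 135 131]
240 [  8.1   0.  -18. ] [128 133 131]
243 [  6.8   0.  -18.8] [126 131 128]
246 [  5.6   0.  -19.6] [61 79 50]
276 [ -8.5   0.  -23.9] [116 121 119]
279 [-10.    0.  -24.3] [128 134 130]
282 [-11.6   0.  -24.4] [120 124 120]
[478.31877013  97.04505231  92.95419435] [ 2.4511073  -1.51185175 -1.70746812]
```

View pics/lean.png

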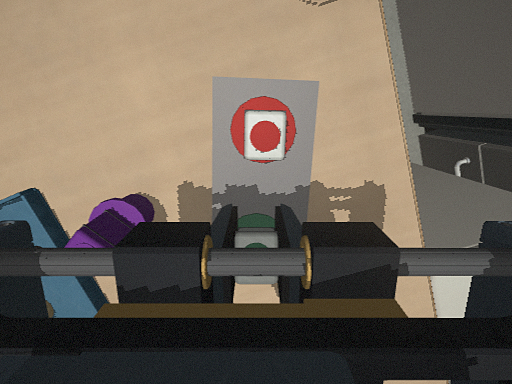

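Lean is about 19° toward tool +x, and the pin end is at tool (-27, 57) relative to the TCP. Now carry it over the bush with a firmer grip.

Call:
arm_command(
  motion=[
    {"offset":[0,0,0],"spin":0},
    {"offset":[0,0,-0.012],"spin":0},
    {"offset":[0,0,-0.015],"spin":0},
    {"offset":[0,0,-0.015],"spin":0},
    {"offset":[0,0,-0.015],"spin":0},
  ],
  newtons=30,
)

```text
time_s: 7.48
ee_pos: [477.5, 96.9, 150.9]
ee_rot: [-180.0, -0.0, 73.1]
force: [0.7, -0.0, -4.3]
gripper_width: 21.6
gripper_force: 30.0
```

```bash
python3 -c "
from h import *
togo(500.3,-137.6,150,73)"
```

```text
now [477.5  96.9 150.9] [-180.    -0.    73.1] offset mm [-217.8   89.9    0.8] rows 3.8 spin 0.002
```

Call:
arm_command(
  motion=[
    {"offset":[-0.012,0.005,0],"spin":0},
    {"offset":[-0.021,0.0085,0],"spin":0},
    {"offset":[-0.024,0.01,0],"spin":0},
    {"offset":[-0.024,0.01,0],"spin":0},
    {"offset":[-0.024,0.01,0],"spin":0},
  ],
)

```text
time_s: 8.1
ee_pos: [488.5, -18.0, 149.3]
ee_rot: [-179.9, 0.0, 73.1]
force: [-0.5, -0.2, -4.1]
gripper_width: 22.0
gripper_force: 30.0
```

Call:
arm_command(
  motion=[
    {"offset":[-0.024,0.01,0],"spin":0},
    {"offset":[-0.024,0.01,0],"spin":0},
    {"offset":[-0.024,0.01,0],"spin":0},
    {"offset":[-0.022,0.009,0],"spin":0},
    {"offset":[-0.0188,0.0074,0],"spin":0},
  ],
)

```text
time_s: 8.72
ee_pos: [500.2, -139.3, 149.4]
ee_rot: [-179.9, 0.0, 73.1]
force: [0.6, 0.4, -3.9]
gripper_width: 21.7
gripper_force: 30.0
```

Call:
arm_command(
  motion=[
    {"offset":[0,0,0.012],"spin":0},
    {"offset":[0,0,0.012],"spin":0},
    {"offset":[0,0,0],"spin":0},
    {"offset":[0,0,0],"spin":0},
  ],
)

```text
time_s: 9.22
ee_pos: [501.0, -137.3, 125.8]
ee_rot: [-180.0, -0.0, 73.2]
force: [-0.1, -0.1, -2.7]
gripper_width: 21.6
gripper_force: 30.0
```

```bash
python3 look.py lean2; python3 - <<'E'
from h import *
s=env.state();print(s['time_s']);togo(500.3,-137.6,113,73)
mT=cam('scene');im,D=env.grab_frame('scene')
a=np.load('lean2.npz')['im']
c=cv2.resize(im[120:220,250:390],(700,500));cv2.imwrite('pics/s1.png',c)
E
```

```text
213 [ 6.1 -0.3 28.4] [44 57 41]
216 [ 4.5  0.1 27.2] [59 75 48]
219 [ 2.6  0.1 26.7] [59 76 51]
222 [ 0.9  0.1 25.7] [58 75 49]
225 [-1.1  0.1 25.6] [59 77 49]
228 [ 2.6  0.1 11.6] [74 76 76]
231 [  9.9   0.1 -10.4] [56 58 58]
234 [ 10.9  -0.2 -16.6] [ 98 102 100]
237 [  9.6   0.1 -17.4] [126 131 128]
240 [  8.2  -0.2 -17.9] [125 130 128]
243 [  7.   -0.2 -18.8] [123 127 126]
246 [  5.5  -0.2 -19.1] [58 77 49]
276 [ -8.6  -0.2 -23.5] [115 121 117]
279 [-10.   -0.2 -23.9] [125 130 127]
282 [-11.7  -0.2 -23.9] [117 121 117]
[ 501.16692759 -137.42661384  126.154532  ] [ 0.20609781  0.15996307 -3.45393164]
9.275
now [ 501.2 -137.4  126.2] [180.    0.   73.2] offset mm [-0.4 -0.8 13.2] rows 0.2 spin 0.004
```

View pics/s1.png

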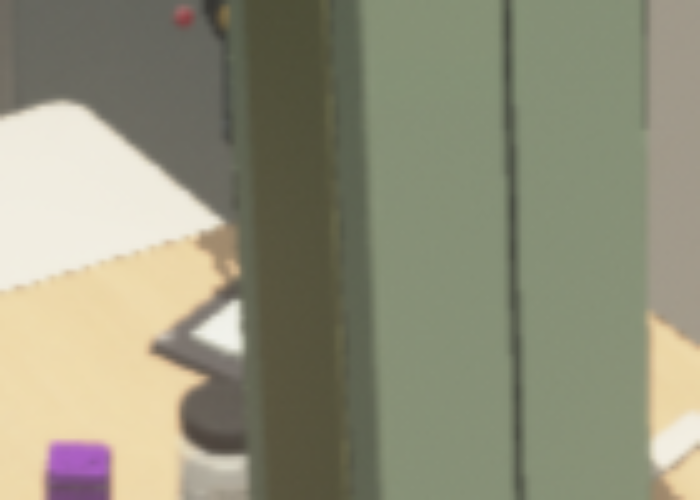

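The scene view is blocked by the arm, so I'll go by feel. The lean has held; descend gently with a soft grip.

Call:
arm_command(
  motion=[
    {"offset":[0,-0.0006,0.004],"spin":0},
    {"offset":[0,0,0.003],"spin":0},
    {"offset":[0,0,0.002],"spin":0},
    {"offset":[0,0,0.001],"spin":0},
    {"offset":[0,0,0.001],"spin":0},
  ],
  newtons=10,
)

```text
time_s: 9.95
ee_pos: [500.4, -137.7, 114.9]
ee_rot: [180.0, 0.0, 73.2]
force: [0.2, 0.2, -4.2]
gripper_width: 21.7
gripper_force: 10.0
```

Call:
arm_command(
  motion=[
    {"offset":[0,0,0.001],"spin":0},
    {"offset":[0,0,0.001],"spin":0},
    {"offset":[0,0,0],"spin":0},
  ],
)

```text
time_s: 10.32
ee_pos: [500.3, -137.7, 112.9]
ee_rot: [-180.0, 0.0, 73.2]
force: [-0.3, -0.4, -4.0]
gripper_width: 21.8
gripper_force: 10.0
```

Call:
arm_command(
  motion=[
    {"offset":[0,0,0.001],"spin":0},
    {"offset":[0,0,0.001],"spin":0},
    {"offset":[0,0,0],"spin":0},
  ],
)

```text
time_s: 10.7
ee_pos: [500.3, -137.6, 110.8]
ee_rot: [-180.0, 0.0, 73.2]
force: [-0.8, -0.1, -3.2]
gripper_width: 22.1
gripper_force: 10.0
```

Call:
arm_command(
  motion=[
    {"offset":[0,0,0.0005],"spin":0},
    {"offset":[0,0,0.0005],"spin":0},
    {"offset":[0,0,0],"spin":0},
  ],
)

```text
time_s: 11.08
ee_pos: [500.3, -137.7, 109.9]
ee_rot: [-180.0, 0.0, 73.2]
force: [-0.5, -0.2, -4.0]
gripper_width: 22.0
gripper_force: 10.0
```

Call:
arm_command(
  motion=[
    {"offset":[0,0,0.0008],"spin":0},
    {"offset":[0,0,0.0007],"spin":0},
    {"offset":[0,0,0],"spin":0},
  ],
)

```text
time_s: 11.45
ee_pos: [500.3, -137.8, 108.5]
ee_rot: [180.0, 0.0, 73.2]
force: [-0.7, -0.7, -4.4]
gripper_width: 22.2
gripper_force: 10.0
```

Call:
arm_command(
  motion=[
    {"offset":[0,0,0.0008],"spin":0},
    {"offset":[0,0,0.0007],"spin":0},
    {"offset":[0,0,0],"spin":0},
  ],
)

```text
time_s: 11.82
ee_pos: [500.4, -138.0, 107.1]
ee_rot: [180.0, 0.0, 73.2]
force: [-0.2, -1.5, -1.7]
gripper_width: 21.7
gripper_force: 10.0
```

Contact is felt with the pin end well below the face. Next, back up a little and use the bore's rear wall to reduce the lean.

Call:
arm_command(
  motion=[
    {"offset":[0,0,-0.003],"spin":0},
    {"offset":[0,0,-0.004],"spin":0},
    {"offset":[-0.004,0,0],"spin":0},
    {"offset":[-0.004,0,0],"spin":0},
    {"offset":[0,0,0],"spin":0},
  ],
)

```text
time_s: 12.45
ee_pos: [497.8, -145.6, 113.8]
ee_rot: [-180.0, 0.0, 73.1]
force: [-0.5, 0.5, -3.2]
gripper_width: 21.8
gripper_force: 10.0
```

Call:
arm_command(
  motion=[
    {"offset":[-0.0015,0,0],"spin":0},
    {"offset":[-0.0015,0,0],"spin":0},
    {"offset":[0,0,0],"spin":0},
  ],
)

```text
time_s: 12.82
ee_pos: [497.1, -148.3, 113.9]
ee_rot: [-180.0, 0.0, 73.1]
force: [-0.7, -0.3, -3.9]
gripper_width: 21.7
gripper_force: 10.0
```

Call:
arm_command(
  motion=[
    {"offset":[-0.0015,0,0],"spin":0},
    {"offset":[-0.0015,0,0],"spin":0},
    {"offset":[0,0,0],"spin":0},
  ],
)

```text
time_s: 13.2
ee_pos: [496.2, -151.2, 113.9]
ee_rot: [180.0, 0.0, 73.1]
force: [0.3, -0.0, -2.8]
gripper_width: 21.9
gripper_force: 10.0
```

Call:
arm_command(
  motion=[
    {"offset":[-0.0015,0,0],"spin":0},
    {"offset":[-0.0015,0,0],"spin":0},
    {"offset":[0,0,0],"spin":0},
  ],
)

```text
time_s: 13.58
ee_pos: [495.4, -154.1, 114.0]
ee_rot: [180.0, 0.0, 73.1]
force: [0.5, -0.3, -2.7]
gripper_width: 22.2
gripper_force: 10.0
```

Call:
arm_command(
  motion=[
    {"offset":[-0.0015,0,0],"spin":0},
    {"offset":[-0.0015,0,0],"spin":0},
    {"offset":[0,0,0],"spin":0},
  ],
)

```text
time_s: 13.95
ee_pos: [494.7, -156.8, 114.2]
ee_rot: [180.0, -0.0, 73.1]
force: [0.7, 1.9, -2.7]
gripper_width: 21.9
gripper_force: 10.0
```

```bash
python3 look.py l3
```

```text
213 [ 6.1 -0.  28. ] [46 56 42]
216 [ 4.3 -0.  27.2] [61 77 52]
219 [ 2.7 -0.  26. ] [60 76 50]
222 [ 0.9 -0.  25.4] [59 77 51]
225 [-1. -0. 25.] [59 77 49]
228 [ 2.6  0.  11. ] [75 78 77]
231 [  9.8   0.3 -10.8] [57 58 57]
234 [ 10.7   0.  -16.7] [ 99 103 101]
237 [  9.6   0.  -18. ] [128 133 130]
240 [  8.3   0.  -18.5] [126 132 128]
243 [  6.9   0.  -19.1] [124 129 126]
246 [  5.5   0.  -19.6] [61 77 50]
276 [ -8.6   0.  -23.9] [113 120 117]
279 [-10.    0.  -24.4] [125 131 127]
282 [-11.7   0.  -24.3] [117 122 118]
[ 494.71000737 -156.80662234  114.17522499] [ 0.31257902  1.83029671 -1.39880994]
```

The rim contact only rides up, so it cannot straighten the gauge. I'll take part of the lean off gently against the bush's outer side, then re-enter edge-first.

Call:
arm_command(
  motion=[
    {"offset":[0,0,-0.01],"spin":0},
    {"offset":[0,0,-0.012],"spin":0},
    {"offset":[0.02,0,0],"spin":0},
    {"offset":[0.022,0,0],"spin":0},
    {"offset":[0.022,0,0],"spin":0},
  ],
)

```text
time_s: 14.62
ee_pos: [513.5, -95.2, 136.8]
ee_rot: [179.9, 0.0, 73.1]
force: [0.7, -0.3, -4.3]
gripper_width: 21.8
gripper_force: 10.0
```

Call:
arm_command(
  motion=[
    {"offset":[0.02,0,0],"spin":0},
    {"offset":[0,0,0.01],"spin":0},
    {"offset":[0,0,0.014],"spin":0},
    {"offset":[0,0,0.012],"spin":0},
    {"offset":[0,0,0],"spin":0},
  ],
)

```text
time_s: 15.25
ee_pos: [517.6, -76.8, 98.4]
ee_rot: [-179.8, 0.0, 73.1]
force: [-0.5, -0.3, -2.9]
gripper_width: 22.0
gripper_force: 10.0
```

Call:
arm_command(
  motion=[
    {"offset":[-0.003,0,0],"spin":0},
    {"offset":[-0.002,0,0],"spin":0},
    {"offset":[-0.002,0,0],"spin":0},
    {"offset":[0,0,0],"spin":0},
  ],
)

```text
time_s: 15.75
ee_pos: [516.9, -83.3, 100.2]
ee_rot: [180.0, 0.0, 73.1]
force: [-0.6, 0.6, -4.0]
gripper_width: 21.7
gripper_force: 10.0
```

Call:
arm_command(
  motion=[
    {"offset":[-0.0015,0,0],"spin":0},
    {"offset":[-0.0015,0,0],"spin":0},
    {"offset":[-0.001,0,0],"spin":0},
    {"offset":[0,0,0],"spin":0},
  ],
)

```text
time_s: 16.25
ee_pos: [515.7, -87.0, 99.9]
ee_rot: [180.0, 0.0, 73.1]
force: [0.1, -0.5, -3.0]
gripper_width: 22.2
gripper_force: 10.0
```

Call:
arm_command(
  motion=[
    {"offset":[-0.0012,0,0],"spin":0},
    {"offset":[-0.0012,0,0],"spin":0},
    {"offset":[-0.0012,0,0],"spin":0},
    {"offset":[0,0,0],"spin":0},
  ],
)

```text
time_s: 16.75
ee_pos: [514.9, -90.1, 100.2]
ee_rot: [180.0, -0.0, 73.1]
force: [0.9, 2.9, -1.8]
gripper_width: 22.0
gripper_force: 10.0
```

Call:
arm_command(
  motion=[
    {"offset":[-0.0012,0,0],"spin":0},
    {"offset":[-0.0012,0,0],"spin":0},
    {"offset":[-0.0012,0,0],"spin":0},
    {"offset":[0,0,0],"spin":0},
  ],
)

```text
time_s: 17.25
ee_pos: [513.8, -94.1, 100.0]
ee_rot: [180.0, 0.0, 73.2]
force: [1.1, 2.9, -1.6]
gripper_width: 21.9
gripper_force: 10.0
```

Call:
arm_command(
  motion=[
    {"offset":[-0.0012,0,0],"spin":0},
    {"offset":[-0.0012,0,0],"spin":0},
    {"offset":[-0.0012,0,0],"spin":0},
    {"offset":[0,0,0],"spin":0},
  ],
)

```text
time_s: 17.75
ee_pos: [512.5, -97.5, 99.9]
ee_rot: [-180.0, 0.0, 73.2]
force: [0.9, 3.1, -2.4]
gripper_width: 21.9
gripper_force: 10.0
```

```bash
python3 look.py l4
```

```text
207 [11.  -0.3 25.7] [56 74 52]
210 [ 9.2 -0.3 25.1] [58 75 54]
213 [ 7.2  0.  24.9] [57 75 52]
216 [ 5.4  0.  24.3] [58 75 50]
219 [ 3.4 -0.3 24.1] [55 76 48]
222 [ 5.5  0.  13.6] [73 77 76]
225 [7.3 0.  4.2] [70 73 73]
228 [ 8.6  0.  -3.7] [69 73 71]
231 [ 10.2   0.3 -11.7] [26 26 27]
234 [ 10.8   0.1 -16.9] [74 77 76]
237 [  9.9   0.1 -18.7] [103 108 106]
240 [  8.7   0.1 -19.5] [123 129 125]
243 [  7.3   0.1 -19.8] [123 128 125]
246 [  5.8   0.1 -20.2] [124 128 126]
276 [ -9.2   0.1 -22.9] [109 114 112]
279 [-10.8   0.  -23.1] [121 126 123]
282 [-12.4   0.  -23.1] [113 119 116]
[512.44450731 -97.45893793  99.87692839] [ 0.83987627  2.47306418 -2.4444765 ]
```

Call:
arm_command(
  motion=[
    {"offset":[-0.0012,0,0],"spin":0},
    {"offset":[-0.0012,0,0],"spin":0},
    {"offset":[0,0,0],"spin":0},
  ],
)

```text
time_s: 18.18
ee_pos: [511.7, -99.7, 99.9]
ee_rot: [-180.0, 0.0, 73.2]
force: [1.0, 2.7, -1.7]
gripper_width: 22.2
gripper_force: 10.0
```

Call:
arm_command(
  motion=[
    {"offset":[0.005,0,0],"spin":0},
    {"offset":[0,0,-0.012],"spin":0},
    {"offset":[0,0,-0.015],"spin":0},
    {"offset":[0,0,0],"spin":0},
    {"offset":[0,0,0],"spin":0},
  ],
)

```text
time_s: 18.8
ee_pos: [513.2, -94.9, 127.2]
ee_rot: [180.0, 0.0, 73.2]
force: [0.7, 0.4, -3.0]
gripper_width: 22.1
gripper_force: 10.0
```

```bash
python3 look.py l5
```

```text
204 [12.8  0.2 25.7] [40 51 42]
207 [11.2 -0.1 24.6] [57 76 53]
210 [ 9.3  0.6 24.3] [56 75 52]
213 [ 7.3 -0.1 24.1] [58 74 50]
216 [ 5.5 -0.1 23.7] [58 75 51]
219 [ 5.6  0.2 17.8] [59 62 63]
222 [ 6.8 -0.1  9.6] [71 76 75]
225 [ 7.8 -0.3  2.3] [71 75 74]
228 [ 8.9 -0.  -4.8] [70 75 73]
231 [ 10.2  -0.  -11.9] [32 34 34]
234 [ 10.8  -0.  -17.3] [70 74 72]
237 [ 10.    0.2 -19.1] [100 105 102]
240 [  8.8   0.2 -20.1] [121 126 123]
243 [  7.4   0.2 -20.4] [122 128 125]
246 [  5.9   0.2 -20.8] [124 131 128]
276 [ -9.4   0.2 -23. ] [113 119 116]
279 [-11.1   0.2 -23. ] [121 127 124]
282 [-12.6   0.2 -23.2] [117 123 120]
[512.94802715 -94.7954482  126.80301482] [-0.01931342  1.62035782 -3.08876569]
```

View pics/l5.png

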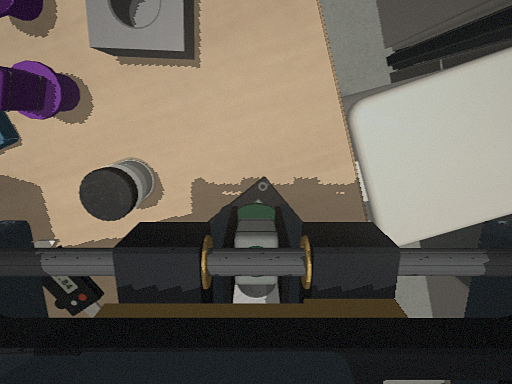

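Lean is now about 8°; jar and stand are undisturbed in view. Return over the bore.

```bash
python3 -c "
from h import *
togo(496.8,-149,118,73)"
```

```text
now [512.9 -94.8 126.8] [-180.     0.    73.2] offset mm [-56.6   0.3   8.8] rows 0.9 spin 0.003
```

Call:
arm_command(
  motion=[
    {"offset":[-0.018,0,0],"spin":0},
    {"offset":[-0.02,0,0],"spin":0},
    {"offset":[-0.0185,0,0.004],"spin":0},
    {"offset":[0,0,0.004],"spin":0},
    {"offset":[0,0,0],"spin":0},
  ],
)

```text
time_s: 19.48
ee_pos: [496.5, -148.9, 118.3]
ee_rot: [-179.9, -0.0, 73.1]
force: [0.3, -0.3, -3.6]
gripper_width: 21.9
gripper_force: 10.0
```

Call:
arm_command(
  motion=[
    {"offset":[0,0,0.0015],"spin":0},
    {"offset":[0,0,0.0015],"spin":0},
    {"offset":[0,0,0],"spin":0},
  ],
  newtons=8,
)

```text
time_s: 19.85
ee_pos: [497.0, -148.6, 115.8]
ee_rot: [-180.0, 0.0, 73.2]
force: [1.0, 0.6, -4.3]
gripper_width: 22.2
gripper_force: 8.0
```

Call:
arm_command(
  motion=[
    {"offset":[0,0,0.001],"spin":0},
    {"offset":[0,0,0.001],"spin":0},
    {"offset":[0,0,0],"spin":0},
  ],
)

```text
time_s: 20.23
ee_pos: [496.9, -148.9, 113.9]
ee_rot: [-180.0, 0.0, 73.2]
force: [0.1, -0.3, -3.8]
gripper_width: 22.0
gripper_force: 8.0
```

Call:
arm_command(
  motion=[
    {"offset":[0,0,0.0008],"spin":0},
    {"offset":[0,0,0.0008],"spin":0},
    {"offset":[0,0,0],"spin":0},
  ],
)

```text
time_s: 20.6
ee_pos: [496.9, -148.9, 112.2]
ee_rot: [-180.0, 0.0, 73.2]
force: [-0.4, -0.8, -3.1]
gripper_width: 21.7
gripper_force: 8.0
```

Call:
arm_command(
  motion=[
    {"offset":[0,0,0.0008],"spin":0},
    {"offset":[0,0,0.0007],"spin":0},
    {"offset":[0,0,0],"spin":0},
  ],
)

```text
time_s: 20.98
ee_pos: [496.9, -149.0, 110.8]
ee_rot: [180.0, 0.0, 73.2]
force: [-0.6, 0.3, -4.3]
gripper_width: 22.2
gripper_force: 8.0
```

Call:
arm_command(
  motion=[
    {"offset":[0,0,0.0008],"spin":0},
    {"offset":[0,0,0.0007],"spin":0},
    {"offset":[0,0,0],"spin":0},
  ],
)

```text
time_s: 21.35
ee_pos: [497.0, -149.1, 109.4]
ee_rot: [180.0, 0.0, 73.2]
force: [0.4, -1.7, -3.2]
gripper_width: 21.7
gripper_force: 8.0
```

Call:
arm_command(
  motion=[
    {"offset":[-0.0005,0,0.0007],"spin":0},
    {"offset":[-0.0005,0,0.0007],"spin":0},
    {"offset":[0,0,0],"spin":0},
  ],
)

```text
time_s: 21.72
ee_pos: [496.5, -149.7, 107.7]
ee_rot: [-180.0, -0.0, 73.1]
force: [0.3, -0.9, -3.6]
gripper_width: 21.8
gripper_force: 8.0
```

Call:
arm_command(
  motion=[
    {"offset":[-0.0005,0,0.0007],"spin":0},
    {"offset":[-0.0005,0,0.0007],"spin":0},
    {"offset":[0,0,0],"spin":0},
  ],
)

```text
time_s: 22.1
ee_pos: [496.5, -150.5, 106.6]
ee_rot: [180.0, -0.0, 73.1]
force: [1.1, 1.7, -2.8]
gripper_width: 21.9
gripper_force: 8.0
```

Call:
arm_command(
  motion=[
    {"offset":[-0.0008,0,0.0003],"spin":0},
    {"offset":[-0.0008,0,0.0003],"spin":0},
    {"offset":[-0.0008,0,0.0003],"spin":0},
    {"offset":[0,0,0],"spin":0},
  ],
)

```text
time_s: 22.6
ee_pos: [495.7, -153.2, 105.7]
ee_rot: [180.0, 0.0, 73.1]
force: [0.9, 2.6, -2.2]
gripper_width: 21.9
gripper_force: 8.0
```

Call:
arm_command(
  motion=[
    {"offset":[-0.0008,0,0.0004],"spin":0},
    {"offset":[-0.0008,0,0.0004],"spin":0},
    {"offset":[0,0,0],"spin":0},
  ],
)

```text
time_s: 22.98
ee_pos: [495.2, -154.7, 104.8]
ee_rot: [180.0, 0.0, 73.2]
force: [1.2, 1.9, -2.9]
gripper_width: 21.9
gripper_force: 8.0
```

```bash
python3 look.py l6
```

```text
174 [27.4 -0.4 49.9] [160 163 166]
177 [25.2  1.  49.7] [178 183 184]
180 [23.1  1.  49.4] [176 180 181]
183 [21.  -1.1 49.4] [177 182 182]
186 [18.8  1.4 49.4] [171 175 176]
189 [16.6  1.8 49.5] [133 137 135]
192 [14.3 -0.4 49.6] [112 115 115]
195 [12.1  0.7 49.5] [107 109 110]
198 [ 9.9  0.3 49.5] [106 111 112]
201 [15.2  0.  25.1] [49 60 43]
204 [13.6  0.  24. ] [63 79 54]
207 [11.6  0.  23.9] [62 78 53]
210 [ 9.6  0.  24. ] [60 77 53]
213 [ 7.7  0.  23.5] [61 78 52]
216 [ 7.6  0.  18.2] [79 83 82]
219 [ 8.2 -0.3 11.6] [77 80 80]
222 [8.7 0.  5.3] [75 78 77]
225 [ 9.1  0.  -0.4] [76 78 77]
228 [ 9.6  0.  -5.9] [76 80 77]
231 [  9.9   0.  -10.8] [63 66 64]
234 [ 10.3   0.  -15.7] [75 79 77]
237 [ 10.1   0.  -18.9] [92 97 95]
240 [  9.    0.  -20.1] [114 120 117]
243 [  7.6   0.  -20.5] [126 131 128]
246 [  6.1   0.  -20.7] [131 136 134]
276 [ -9.6   0.  -22.2] [111 115 113]
279 [-11.4   0.  -21.9] [123 128 126]
282 [-13.1   0.  -22. ] [120 124 121]
[ 495.16819121 -154.75786056  104.78572961] [ 0.83347124  1.76035236 -2.1419843 ]
```

Call:
arm_command(
  motion=[
    {"offset":[-0.0008,0,0.0005],"spin":0},
    {"offset":[-0.0008,0,0.0005],"spin":0},
    {"offset":[-0.0007,0,0.0005],"spin":0},
    {"offset":[0,0,0],"spin":0},
  ],
)

```text
time_s: 23.52
ee_pos: [494.5, -156.9, 103.3]
ee_rot: [180.0, 0.0, 73.2]
force: [1.4, 2.7, -2.9]
gripper_width: 22.3
gripper_force: 8.0
```

Call:
arm_command(
  motion=[
    {"offset":[-0.0005,0,0.0008],"spin":0},
    {"offset":[-0.0003,0,0.0008],"spin":0},
    {"offset":[0,0,0.0008],"spin":0},
    {"offset":[0,0,0],"spin":0},
  ],
)

```text
time_s: 24.02
ee_pos: [494.2, -157.6, 100.8]
ee_rot: [-180.0, 0.0, 73.2]
force: [1.4, 3.0, -3.8]
gripper_width: 22.0
gripper_force: 8.0
```

Call:
arm_command(
  motion=[
    {"offset":[0,0,0.001],"spin":0},
    {"offset":[0,0,0.001],"spin":0},
    {"offset":[0,0,0.001],"spin":0},
    {"offset":[0,0,0],"spin":0},
  ],
)

```text
time_s: 24.52
ee_pos: [494.3, -157.6, 97.8]
ee_rot: [-180.0, 0.0, 73.2]
force: [0.2, 2.7, -3.6]
gripper_width: 22.1
gripper_force: 8.0
```

Call:
arm_command(
  motion=[
    {"offset":[0,0,0.0012],"spin":0},
    {"offset":[0,0,0.0012],"spin":0},
    {"offset":[0,0,0.0012],"spin":0},
    {"offset":[0,0,0],"spin":0},
  ],
)

```text
time_s: 25.02
ee_pos: [494.3, -157.6, 94.2]
ee_rot: [-180.0, 0.0, 73.2]
force: [1.1, 1.9, -2.8]
gripper_width: 22.3
gripper_force: 8.0
```

Call:
arm_command(
  motion=[
    {"offset":[0,0,0.0012],"spin":0},
    {"offset":[0,0,0.0012],"spin":0},
    {"offset":[0,0,0.0012],"spin":0},
    {"offset":[0,0,0],"spin":0},
  ],
)

```text
time_s: 25.52
ee_pos: [494.2, -157.6, 90.6]
ee_rot: [-180.0, 0.0, 73.2]
force: [1.0, 1.5, -2.5]
gripper_width: 21.6
gripper_force: 8.0
```

```bash
python3 look.py l7 | tail -22
```

```text
195 [16.2 -0.  35.3] [109 113 112]
198 [16.9 -0.  25.9] [44 52 41]
201 [15.6  0.3 23.7] [65 81 56]
204 [13.7 -0.  23.4] [63 78 55]
207 [11.7 -0.  23.5] [61 78 53]
210 [ 9.8 -0.  23.2] [61 77 52]
213 [ 8.8 -0.  20.4] [75 80 76]
216 [ 9.  -0.  14.5] [66 67 66]
219 [ 9.3 -0.   8.6] [76 79 78]
222 [ 9.4 -0.   3.4] [77 80 78]
225 [ 9.7  0.3 -1.9] [75 80 78]
228 [ 9.7 -0.  -6.4] [76 79 77]
231 [  9.9  -0.  -10.9] [80 83 82]
234 [ 10.1   0.  -15.3] [78 81 79]
237 [  9.9   0.  -18.5] [83 86 86]
240 [  9.    0.  -20.1] [109 114 112]
243 [  7.7   0.  -20.7] [126 133 130]
246 [  6.1   0.  -20.8] [129 136 132]
276 [ -9.9   0.  -21.7] [105 111 108]
279 [-11.8  -0.3 -21.4] [123 128 126]
282 [-13.6   0.  -21.2] [118 124 120]
[ 494.2602345  -157.5968642    90.58457675] [ 1.87867273  1.24504768 -4.30370323]
```

Call:
arm_command(
  motion=[
    {"offset":[0,0,0.0012],"spin":0},
    {"offset":[0,0,0.0012],"spin":0},
    {"offset":[0,0,0.0012],"spin":0},
    {"offset":[0,0,0.0012],"spin":0},
    {"offset":[0,0,0],"spin":0},
  ],
)

```text
time_s: 26.2
ee_pos: [494.3, -157.6, 85.8]
ee_rot: [-180.0, 0.0, 73.2]
force: [1.0, 1.5, -3.9]
gripper_width: 21.9
gripper_force: 8.0
```

Call:
arm_command(
  motion=[
    {"offset":[0,0,0.0006],"spin":0},
    {"offset":[0,0,0.0006],"spin":0},
    {"offset":[0,0,0],"spin":0},
  ],
)

```text
time_s: 26.58
ee_pos: [494.3, -157.6, 84.7]
ee_rot: [180.0, 0.0, 73.2]
force: [1.0, 0.9, -3.7]
gripper_width: 21.8
gripper_force: 8.0
```

Call:
arm_command(
  motion=[
    {"offset":[0,0,0.0006],"spin":0},
    {"offset":[0,0,0.0006],"spin":0},
    {"offset":[0,0,0],"spin":0},
  ],
)

```text
time_s: 26.95
ee_pos: [494.2, -158.1, 84.1]
ee_rot: [180.0, 0.1, 73.2]
force: [-2.2, -0.7, 5.3]
gripper_width: 22.1
gripper_force: 8.0
```

Call:
arm_command(
  motion=[
    {"offset":[0,0,0],"spin":0},
    {"offset":[0,0,0],"spin":0},
  ],
)

```text
time_s: 27.2
ee_pos: [494.2, -158.2, 84.1]
ee_rot: [180.0, 0.1, 73.2]
force: [-2.1, -2.1, 5.1]
gripper_width: 21.9
gripper_force: 8.0
```

```bash
python3 look.py l8 | head -30; python3 -c "
from h import *
a=cv2.imread('pics/l8.png')[100:240,160:350];cv2.imwrite('pics/l8c.png',cv2.resize(a,None,fx=4,fy=4))"
```

```text
168 [31.8  0.7 49.1] [81 84 85]
171 [31.3 -0.  40.8] [81 85 85]
174 [31.3 -0.3 31.1] [77 79 80]
177 [29.8  0.  29. ] [182 185 187]
180 [27.9  0.  29. ] [177 182 183]
183 [25.9  0.  29. ] [176 180 181]
186 [24. -0. 29.] [175 179 180]
189 [22.  -0.3 29.1] [171 175 176]
192 [20.  -0.  28.9] [170 174 176]
195 [18. -0. 29.] [163 168 169]
198 [17.2  0.  24.9] [44 54 42]
201 [15.9  0.  22.8] [64 79 55]
204 [13.8  0.  23.1] [63 79 54]
207 [11.9  0.  23. ] [61 77 53]
210 [ 9.9  0.  23. ] [61 77 51]
213 [ 9.3  0.  19. ] [82 82 85]
216 [ 9.3  0.  13.5] [79 84 82]
219 [9.3 0.  8.6] [78 80 79]
222 [9.5 0.  3.1] [76 80 78]
225 [ 9.7 -0.3 -1.8] [76 80 79]
228 [ 9.7  0.  -6.3] [76 79 78]
231 [  9.8   0.  -10.5] [79 82 80]
234 [  9.9   0.  -14.8] [80 84 82]
237 [  9.9   0.  -18.5] [74 77 76]
240 [  9.3  -0.5 -20.6] [106 110 108]
243 [  7.7   0.  -20.8] [120 125 123]
246 [  6.3   0.  -21.1] [128 134 132]
276 [ -9.8   0.  -21.9] [76 86 70]
279 [-11.8   0.3 -21.4] [123 127 125]
282 [-13.6   0.  -21.3] [121 126 124]
```

View pics/l8c.png

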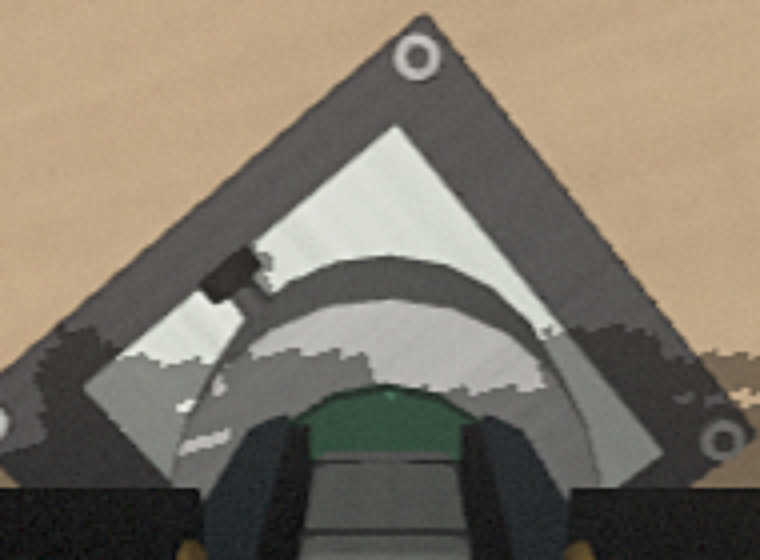

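The collar sits flush: collar top minus bush face is 6.1 mm, and the gauge is upright and held. Release and retreat.

Call:
arm_command(
  motion=[
    {"offset":[0,0,-0.0004],"spin":0},
    {"offset":[0,0,0],"spin":0},
  ],
)

```text
time_s: 27.5
ee_pos: [494.2, -158.1, 84.1]
ee_rot: [180.0, 0.1, 73.2]
force: [-2.4, -3.4, 4.3]
gripper_width: 21.7
gripper_force: 8.0
```

Call:
arm_command(
  motion=[
    {"offset":[0,0,0],"spin":0},
    {"offset":[0,0,0],"spin":0},
    {"offset":[0,0,0],"spin":0},
    {"offset":[0,0,0],"spin":0},
    {"offset":[0,0,0],"spin":0},
  ],
  jaw=0.06,
)

```text
time_s: 28.12
ee_pos: [494.3, -157.5, 83.9]
ee_rot: [180.0, -0.0, 73.2]
force: [0.5, 0.8, -0.4]
gripper_width: 60.1
gripper_force: 0.0
```

Call:
arm_command(
  motion=[
    {"offset":[0,0,-0.015],"spin":0},
    {"offset":[0,0,-0.03],"spin":0},
    {"offset":[0,0,-0.03],"spin":0},
    {"offset":[0,0,0],"spin":0},
    {"offset":[0,0,0],"spin":0},
  ],
)

```text
time_s: 28.75
ee_pos: [493.8, -157.5, 158.8]
ee_rot: [-180.0, 0.0, 73.2]
force: [0.6, 0.2, -0.4]
gripper_width: 59.9
gripper_force: 0.0
```

```bash
python3 - <<'E'
from h import *
mT=cam('wrist');im,D=env.grab_frame('wrist');P=cloud(mT,D);cv2.imwrite('pics/end.png',im)
s=env.state();print(s['ee_pos'],s['force'],s['gripper_width'])
B=(abs(P[...,0]-492)<45)&(abs(P[...,1]+161)<45)
h,e=np.histogram(P[...,2][B],bins=np.arange(48,112,1));print([(int(a),int(b)) for a,b in zip(e,h) if b>15])
m=(B&(P[...,2]>99)&(P[...,2]<108));q=P[m];print(np.linalg.lstsq(np.c_[q[:,:2]-q[:,:2].mean(0),np.ones(len(q))],q[:,2],rcond=None)[0],q.mean(0))
E
```

```text
[ 493.60060302 -157.34556474  158.27478647] [-0.95258263  0.02608046 -0.19473357] 60.275020019171485
[(52, 26), (53, 171), (54, 1044), (55, 1110), (56, 195), (57, 16), (59, 74), (60, 355), (61, 352), (62, 50), (69, 19), (97, 24), (102, 23), (103, 91), (104, 337), (105, 384), (106, 112)]
[-4.93105759e-03 -4.51059590e-02  1.04886542e+02] [ 493.19782546 -160.62138214  104.88654207]
```

View pics/end.png

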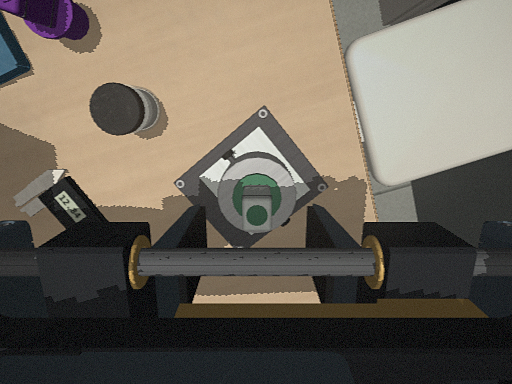

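The gauge stands home in the bush at about (258,200), released, with the collar 6 mm above the face as expected and the jar unmoved. Handing in.

```bash
python3 -c "
from h import *
print(env.job_done())"
```

```text
the job is handed in; nothing more can be done
None
```

The green gauge is in the bush with its collar flat on the face, released at about 29 s. The pin went in at about 19° with its end below the face, but came out so part of the lean could be pushed off against the bush's outside. It then went back in lower-edge-first at about 8° and was straightened while held. No force reading came near 25 N, the job is handed in, and no verdict was returned.

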